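# Lock the lamp mount with a pin spanner

### The arm

A 6-joint arm with a two-finger parallel gripper is mounted at the origin on the work surface. World frame = base frame: x ahead of the robot, y to its left, z up, the work surface at z = 0. Lengths are in m, angles in rad, forces in N, time in s.
With the tool pointing down it reaches from about 0.375 to 0.9 m from the base axis. Payload 3.1 kg.
Tool frame: the origin (TCP) lies between the finger pads; the fingertips stand 8 mm ahead of it and the grasp point (between the pads) lies 11 mm behind it (robot.tip_reach is the distance from the TCP to the fingertips, in m); z points along the fingers, y is the line along which they close (so a half turn about z gives the same grasp; the last joint's range is limited). The gripper opens to 85 mm and grips with 20 to 120 N. Pads are 22 mm wide; open, the fingers measure 114 mm over their backs; the gripper's body (76 mm by 85 mm) begins 54 mm behind the grasp point. The pads swing forward as they close: fully open they stand 13 mm farther back than shut.
Start: joints at [0.969, 0.527, 1.433, -0, 1.181, -0.178], TCP at [0.257, 0.57, 0.239] pointing down, gripper open.
Joint ranges: [-3.08, 3.08], [-0.75, 2.2], [0.22, 2.44], [-1.43, 4.57], [0, 2.65], [-2.85, 2.85]. Speed limits (rad/s): [2.79, 2.79, 3.14, 3.14, 3.14, 3.14].

### API

Orientations are given as a 3x3 rotation matrix whose columns are the frame's x, y, z axes.
In Python, from bench import robot, camrig, monitor gives the robot as it stands (robot), with the cameras (camrig) and the readings (monitor).
- The arm moves only by the shell command python3 nudge.py 'ROWS' [FORCE]. ROWS is a JSON list that holds a single list of rows (three levels of brackets), with 1 to 5 rows, each of 5 numbers: the finger opening in m, then dx, dy, dz in shares of the most that a row can go, 1 being 50 mm, then a turn about the tool's z in normalised numbers (1 is pi/2 rad); each row shifts and turns the commanded pose from where the row before left it, along the tool's axes as they then stand; what a row does not reach is not made up. A row lasts 1/10 s, in which the tool goes at most 0.05 m and 0.15 rad, less where a joint would pass 70% of its speed; a pose out of reach is approached as far as the arm can. The fingers move at their own pace and stop on an object; FORCE is the grip in N (left out, the last holds). Time passes only in rows, so rows that do not move let the fingers close. It prints the time, the measured TCP pose, the force, the opening and the grip force at its end. No shift or turn number may pass 1 either way. Input that does not fit is refused with a message, and nothing moves.
- monitor.state(): the state, without advancing time (a new reading comes with each control period).
- camrig.grab_frame(name): name is "side" or "top" or "wrist"; returns a dict with "pixels" (400x640x3 uint8, red, green, blue), "intrinsics" (3x3 intrinsics, pixels), "R" (3x3) and "t" (3): a world point X has camera coordinates R X + t. Camera axes: x right, y down, z forward; pixel columns grow to the right and rows downward; lengths in m; the calibration is good to about 2 mm. The wrist camera is an equidistant fisheye: a pixel r from the principal point sees the ray r / f radians off the axis. A picture is of the moment at which its call begins. There is no depth.
- robot.hand_in(): hands the job in; it is judged then, once.
The state is a dict: "clock": time; "joint_pos": joint angles; "qvel": joint speeds; "tau": joint torques, N m; "eef_pos": TCP position; "tool_rot": TCP orientation; "force": force on the tool from outside, world axes, zero at the start; "wrist_torque": the same for the moment, N m; "opening": finger opening in m; "grip_force": force on a finger pad.
Only numpy, scipy, OpenCV 4.12 (cv2) and the standard library are available. Lean on these libraries where they do the work, as an engineer would, in place of code of your own. Each camera call takes 0.05 s, during which the arm holds its last target. There are 200 camera calls.

### The job

Take the wide one of the two pin spanners standing in the wooden rests, set both its prongs fully down into the two holes of the lamp mount's steel lock ring, then turn the ring with it clockwise (seen from above) until its tab meets the stop. Leave the spanner standing in the ring, and the narrow one in its rest.

Things in the scene. Friction and masses are not known exactly. Their poses are not given: they have to be found in the camera images.
- wide_spanner: Spanner to use, 0.3 kg: steel bridge 112x28 mm (z 20-34), two 10 mm prongs below at x=+-45 mm, 20 mm long; dark wooden handle on top, 56 (x) by 18 mm (y), z 33-99: grasp across the 18 mm at z 78. Origin midway between the prong tips; z up, x along bridge. Stands upright, prongs in the slot of a fixed wooden rest 140x60x28 mm, tips 8 mm above the table; lift 25 mm to clear.
- narrow_spanner: The other spanner, not to be used: same handle and heights, bridge only 70 mm long, prongs at x=+-25 mm. Origin and axes as for the wide one. It stands in an equal rest about 160 mm from the other; which rest is whose varies.
- ring_top (a point): Centre of the ring's top face, 36 mm above the table, turning with it; z up, x through both holes (27 mm wide, 24 mm deep, at x=+-45 mm). Steel ring 140 mm across on a fixed grey base 184 mm across; 35 mm bore in the middle. With the bridge resting on the ring the prong tips are 20 mm below this point. A tab on the rim at -y; clockwise of it a stop block on the base.
- lock_ring (a joint): Turn of the ring, rad, growing clockwise seen from above. Starts at 0 to 0.25; at 0.9 the tab meets the stop. Needs about 0.2 N m and stays where left. The prongs have play in the holes: the ring may follow the spanner up to 0.2 rad late.

How it is judged:
By the outcome, as a careful person would: the job done as asked, in the order asked, and still so for the second after the job is handed in, with the robot touching nothing.
It also fails if it takes over 42 s, if anything falls off the work surface, if the arm or the gripper's body presses on something with over 40 N, if the wrist force passes 120 N, or if a joint passes its speed limit or range.

## Working session

There is one attempt and no reset: what is moved stays moved. The work goes in short steps, Python scripts to look and compute and a shell command to move; the robot and the scene stay as the last step left them, time stands still between calls to the robot, and variables do not carry over. Pictures are saved under pics/ and viewed, at most 10 in all, crops included, and the job is handed in when it is done.

```bash
ls; mkdir -p pics; python3 - <<'E'
from bench import robot, camrig, monitor
import cv2,numpy as np
for n in ["top","side"]:
    f=camrig.grab_frame(n); cv2.imwrite(f"pics/{n}0.png",f["pixels"][:,:,::-1]); print(n,f["intrinsics"].tolist(),np.round(f["R"],4).tolist(),f["t"])
s=monitor.state();print(s["clock"],s["eef_pos"],s["tool_rot"])
E
```

```text
bench.py
nudge.py
pics
top [[503.3037923823385, 0.0, 322.3019011797161], [0.0, 503.3037923823385, 198.51392919905894], [0.0, 0.0, 1.0]] [[-0.0043, -0.9999, -0.0135], [-0.9883, 0.0063, -0.1522], [0.1522, 0.0127, -0.9883]] [-0.01281679  0.54882153  0.8695649 ]
side [[474.4094654286929, 0.0, 323.2059673232161], [0.0, 474.4094654286929, 197.84632657433167], [0.0, 0.0, 1.0]] [[-0.9075, -0.4199, -0.0133], [-0.3059, 0.6823, -0.6639], [0.2878, -0.5985, -0.7477]] [0.47897391 0.22391281 0.69748566]
0.1 [0.25660339 0.56919786 0.23842342] [[-9.11529956e-01  4.11232064e-01 -1.15280362e-03]
 [ 4.11233500e-01  9.11528600e-01 -1.61868420e-03]
 [ 3.85158631e-04 -1.94955060e-03 -9.99998025e-01]]
```

View pics/top0.png

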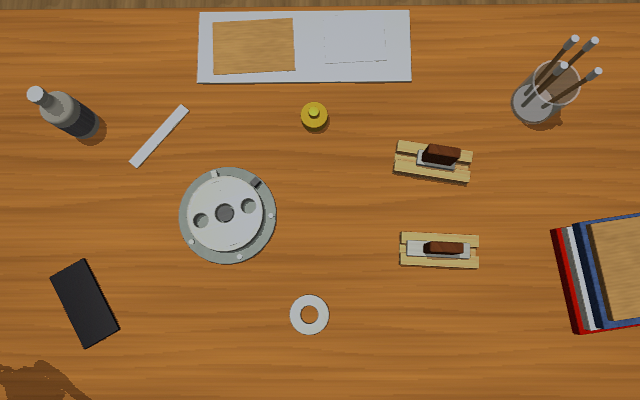

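View pics/side0.png

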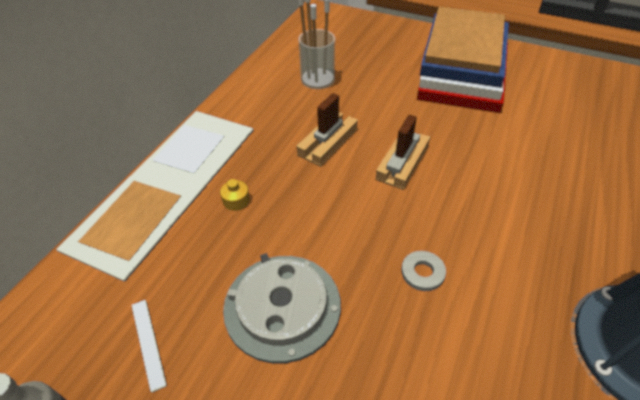

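The wide spanner is the lower one in the top view (bridge 407–470, row 249); the narrow one is at (440,157). The ring is at about (226,213) with holes at (201,220) and (248,206), the tab at (213,175) and the stop at (257,183). I'll zoom in for precision.

```bash
python3 - <<'E'
import cv2,numpy as np
a=cv2.imread("pics/top0.png")
c=lambda x,y:cv2.resize(a[y:y+75,x:x+100],None,fx=6,fy=6,interpolation=cv2.INTER_CUBIC)
l=a[165:265,177:277];r=a[215:285,390:490]
o=np.vstack([c(390,210)])
l=cv2.resize(l,None,fx=4,fy=4,interpolation=cv2.INTER_CUBIC);r=cv2.resize(r,None,fx=4,fy=4,interpolation=cv2.INTER_CUBIC)
o=np.zeros((400,800,3),np.uint8);o[:,:400]=l;o[:280,400:]=r
cv2.imwrite("pics/z.png",o)
E
```

```text
(no output)
```

View pics/z.png

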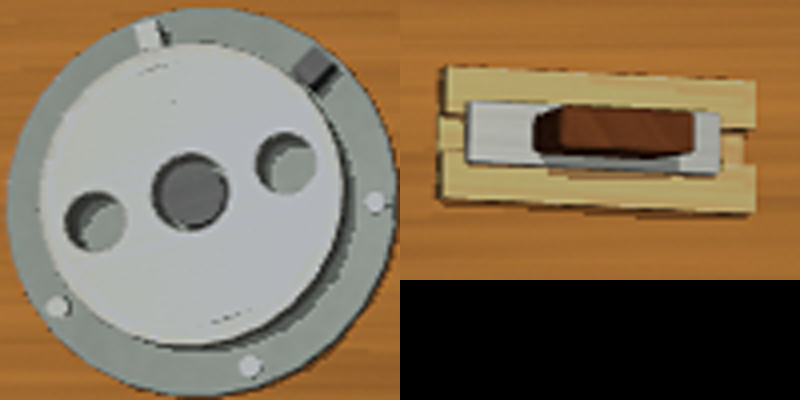

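The zoom shows the hole centres at (95,221) and (286,163) and the bore at (190,191). The wide bridge's corners are at (468,101), (720,114), (718,174) and (467,160), and the handle top is about (560–694, 105–155).

```bash
cat >h.py <<'E'
from bench import robot, camrig, monitor
import numpy as np
def ray(f,u,v,z):
    K,R,t=f["intrinsics"],f["R"],f["t"]; d=R.T@np.linalg.solve(K,[u,v,1]); c=-R.T@t
    return c+d*(z-c[2])/d[2]
def rel(p,yaw):
    "tool-axes shift & turn to TCP p with tool x (mod pi) at yaw"
    s=monitor.state();R=s["tool_rot"];d=R.T@(np.array(p)-s["eef_pos"]);c=np.arctan2(R[1,0],R[0,0])
    t=-((yaw-c+np.pi/2)%np.pi-np.pi/2)
    print("rel",d.round(4),"turn",round(t,3),"pos",s["eef_pos"].round(4),"yaw",round(c,3),"q6",s["joint_pos"][5].round(3),"t",s["clock"],"F",s["force"].round(1),"op",round(s["opening"],4))
E
python3 - <<'E'
from h import *
f=camrig.grab_frame("top")
L=lambda u,v,z:ray(f,177+u/4-.375,165+v/4-.375,z)
S=lambda u,v,z:ray(f,390+(u-400)/4-.375,215+v/4-.375,z)
h1,h2,b=L(95,221,.036),L(286,163,.036),L(190,191,.036)
print("ring",h1,h2,(h1+h2)/2,b,np.linalg.norm(h1-h2),"yaw",np.arctan2(*(h1-h2)[1::-1]))
c=[S(*q,.042) for q in [(468,101),(720,114),(718,174),(467,160)]]
d=c[0]+c[3]-c[1]-c[2];print("bridge",np.mean(c,0),np.linalg.norm(d)/2,"yaw",np.arctan2(d[1],d[0]))
c=[S(*q,.107) for q in [(560,105),(694,109),(694,155),(556,150)]]
d=c[0]+c[3]-c[1]-c[2];print("handle",np.mean(c,0),np.linalg.norm(d)/2,"yaw",np.arctan2(d[1],d[0]))
t=L(150,32,.036);s=L(320,70,.036);m=(h1+h2)/2
for q in(t,s):print("ang",np.arctan2(*(q-m)[1::-1]))
E
```

```text
ring [0.51179416 0.20607166 0.036     ] [0.53786274 0.11961252 0.036     ] [0.52482845 0.16284209 0.036     ] [0.52526784 0.16314966 0.036     ] 0.09030368022302347 yaw 1.8636408809174987
bridge [ 0.45676023 -0.2208654   0.042     ] 0.11140416124257942 yaw 1.5121189053392599
handle [ 0.45638555 -0.22053722  0.107     ] 0.05588499956074313 yaw 1.532645128744571
ang 0.27107472834680185
ang -0.8033699549300257
```

```bash
python3 -c "
from h import *
rel([.4566,-.2207,.18],1.517)"
```

```text
rel [-0.5071 -0.6378  0.0595] turn 1.201 pos [0.2567 0.5693 0.2386] yaw 2.718 q6 -0.179 t 0.15 F [-0.6  0.7  0.5] op 0.0855
```

The rows are not in the units I measure in: shifts go in shares of 50 mm and turns go in shares of pi/2 rad. I convert before sending: -0.032 m is -0.64, -0.025 m is -0.5.

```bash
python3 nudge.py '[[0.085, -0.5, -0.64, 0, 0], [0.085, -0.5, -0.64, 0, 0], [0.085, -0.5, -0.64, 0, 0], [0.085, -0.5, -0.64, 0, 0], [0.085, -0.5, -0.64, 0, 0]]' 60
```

```text
refused: ROWS must be a list holding one list of rows, three levels of brackets. Nothing was moved.
```

Wrong form. The message asks for a list holding one list of rows, three levels of brackets, so I'll send the same numbers that way.

```bash
python3 nudge.py '[[[0.085, -0.5, -0.64, 0, 0], [0.085, -0.5, -0.64, 0, 0], [0.085, -0.5, -0.64, 0, 0], [0.085, -0.5, -0.64, 0, 0], [0.085, -0.5, -0.64, 0, 0]]]' 60
python3 nudge.py '[[[0.085, -0.5, -0.64, 0.1, 0], [0.085, -0.5, -0.64, 0.1, 0], [0.085, -0.5, -0.64, 0, 0], [0.085, -0.5, -0.64, 0, 0], [0.085, -0.5, -0.64, 0, 0]]]'
python3 nudge.py '[[[0.085, -0.5, -0.64, 0.1, 0], [0.085, -0.5, -0.64, 0.1, 0], [0.085, -0.5, -0.64, 0.1, 0], [0.085, -0.5, -0.64, 0.1, 0], [0.085, -0.5, -0.64, 0.1, 0]]]'
python3 nudge.py '[[[0.085, -0.5, -0.64, 0.1, 0], [0.085, -0.5, -0.64, 0.1, 0], [0.085, -0.5, -0.64, 0.1, 0], [0.085, -0.5, -0.64, 0.1, 0], [0.085, 0, 0, 0, 0]]]'
python3 nudge.py '[[[0.085, 0, 0, 0, 0.0955], [0.085, 0, 0, 0, 0.0955], [0.085, 0, 0, 0, 0.0955], [0.085, 0, 0, 0, 0.0955], [0.085, 0, 0, 0, 0.0955]]]'
python3 nudge.py '[[[0.085, 0, 0, 0, 0.0955], [0.085, 0, 0, 0, 0.0955], [0.085, 0, 0, 0, 0.0955], [0.085, 0, 0, 0, 0], [0.085, 0, 0, 0, 0]]]'
python3 -c "
from h import *
rel([.4566,-.2207,.18],1.517)"
```

```text
clock: 0.65
eef_pos: [0.3051, 0.3709, 0.2392]
tool_rot: [[-0.912, 0.411, -0.0], [0.411, 0.912, -0.0], [-0.0, -0.0, -1.0]]
force: [1.0, -0.9, 0.4]
opening: 0.085
grip_force: 0.0
clock: 1.15
eef_pos: [0.3533, 0.1737, 0.2293]
tool_rot: [[-0.912, 0.411, 0.0], [0.411, 0.912, -0.0], [-0.0, 0.0, -1.0]]
force: [0.8, 0.3, 0.3]
opening: 0.0851
grip_force: 0.0
clock: 1.65
eef_pos: [0.4016, -0.0238, 0.2042]
tool_rot: [[-0.911, 0.412, 0.0], [0.412, 0.911, 0.0], [-0.0, 0.0, -1.0]]
force: [0.7, 0.5, -0.2]
opening: 0.0849
grip_force: 0.0
clock: 2.15
eef_pos: [0.4424, -0.1854, 0.1841]
tool_rot: [[-0.91, 0.415, 0.004], [0.415, 0.91, -0.004], [-0.005, -0.002, -1.0]]
force: [-0.2, -0.6, 0.6]
opening: 0.085
grip_force: 0.0
clock: 2.65
eef_pos: [0.4395, -0.1789, 0.1842]
tool_rot: [[-0.381, 0.924, -0.001], [0.924, 0.381, 0.001], [0.001, -0.0, -1.0]]
force: [0.5, -0.8, -1.1]
opening: 0.085
grip_force: 0.0
clock: 3.15
eef_pos: [0.4397, -0.1793, 0.1843]
tool_rot: [[0.049, 0.999, -0.0], [0.999, -0.049, 0.0], [0.0, -0.0, -1.0]]
force: [-0.1, -0.7, 0.2]
opening: 0.085
grip_force: 0.0
rel [-0.0406  0.0189  0.0043] turn 0.004 pos [ 0.4397 -0.1793  0.1843] yaw 1.521 q6 -0.574 t 3.15 F [-0.1 -0.7  0.2] op 0.085
```

Scaled: 0.03 m is 0.6, -0.02 m is -0.4.

```bash
python3 nudge.py '[[[0.085, -0.4, 0.18, 0, 0], [0.085, -0.4, 0.2, 0, 0], [0.085, 0, 0, 0.6, 0], [0.085, 0, 0, 0.4, 0], [0.085, 0, 0, 0, 0]]]'
python3 - <<'E'
from h import *
import cv2
rel([.4566,-.2207,.075],1.517)
w=camrig.grab_frame("wrist");cv2.imwrite("pics/w1.png",w["pixels"][:,:,::-1])
E
```

```text
clock: 3.65
eef_pos: [0.4551, -0.2195, 0.1321]
tool_rot: [[0.051, 0.999, -0.005], [0.999, -0.051, 0.004], [0.004, -0.005, -1.0]]
force: [-0.1, 0.3, 0.1]
opening: 0.0849
grip_force: 0.0
rel [-0.0013  0.0019  0.0571] turn 0.003 pos [ 0.4551 -0.2195  0.1321] yaw 1.52 q6 -0.62 t 3.65 F [-0.1  0.3  0.1] op 0.0849
```

View pics/w1.png

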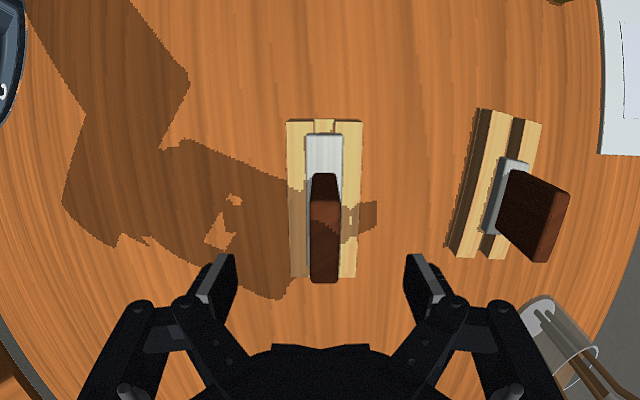

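The handle (column 324) sits centred between the pads (midpoint 321) and is aligned. The narrow spanner is clear to the right. I'll descend.

Scaled: 0.02 m is 0.4, 0.01 m is 0.2.

```bash
python3 nudge.py '[[[0.085, -0.02, 0.04, 0.4, 0], [0.085, 0, 0, 0.4, 0], [0.085, 0, 0, 0.2, 0], [0.085, 0, 0, 0.12, 0], [0.085, 0, 0, 0, 0]]]'
python3 nudge.py '[[[0.0, 0, 0, 0, 0], [0.0, 0, 0, 0, 0], [0.0, 0, 0, 0, 0], [0.0, 0, 0, 0, 0], [0, 0, 0, 0, 0]]]' 60
python3 nudge.py '[[[0.0, 0, 0, 0, 0], [0.0, 0, 0, 0, 0], [0.0, 0, 0, 0, 0], [0.0, 0, 0, 0, 0], [0, 0, 0, 0, 0]]]' 60
python3 -c "
from h import *
rel([.4566,-.2207,.075],1.517)"
```

```text
clock: 4.2
eef_pos: [0.4588, -0.2218, 0.0784]
tool_rot: [[0.052, 0.999, -0.0], [0.999, -0.052, 0.0], [0.0, -0.0, -1.0]]
force: [0.4, 0.6, -0.7]
opening: 0.0848
grip_force: 0.0
clock: 4.7
eef_pos: [0.4589, -0.2219, 0.0786]
tool_rot: [[0.053, 0.999, 0.0], [0.999, -0.053, -0.0], [-0.0, 0.0, -1.0]]
force: [-0.4, 0.4, 3.1]
opening: 0.0171
grip_force: 59.5
clock: 5.2
eef_pos: [0.4588, -0.2219, 0.0786]
tool_rot: [[0.053, 0.999, 0.0], [0.999, -0.053, -0.0], [-0.0, 0.0, -1.0]]
force: [-1.9, 1.2, 4.9]
opening: 0.0173
grip_force: 60.1
rel [ 0.0011 -0.0023  0.0036] turn 0.001 pos [ 0.4588 -0.2219  0.0786] yaw 1.518 q6 -0.617 t 5.2 F [-1.9  1.2  4.9] op 0.0173
```

Scaled: -0.03 m is -0.6, -0.02 m is -0.4.

```bash
python3 nudge.py '[[[0.0, 0, 0, -0.4, 0], [0.0, 0, 0, -0.6, 0], [0.0, 0, 0, -0.6, 0], [0.0, 0, 0, -0.4, 0], [0, 0, 0, 0, 0]]]' 100
python3 - <<'E'
from h import *
import cv2
rel([.525,.162,.1786],1.864)
f=camrig.grab_frame("side");cv2.imwrite("pics/s1.png",f["pixels"][:,:,::-1])
E
```

```text
clock: 5.7
eef_pos: [0.4599, -0.2229, 0.1801]
tool_rot: [[0.053, 0.999, 0.004], [0.999, -0.053, -0.003], [-0.003, 0.004, -1.0]]
force: [0.5, -0.7, -2.9]
opening: 0.0168
grip_force: 98.2
rel [0.3878 0.0446 0.0005] turn -0.346 pos [ 0.4599 -0.2229  0.1801] yaw 1.518 q6 -0.617 t 5.7 F [ 0.5 -0.7 -2.9] op 0.0168
```

View pics/s1.png

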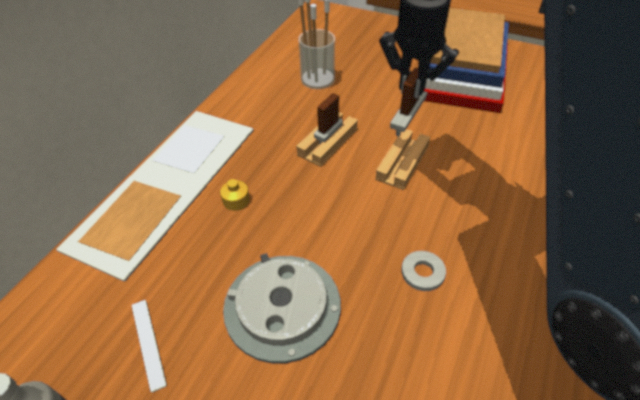

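The wide spanner hangs upright in the gripper at about (408,105), and its rest is empty. Next I carry it to the ring.

Scaled: 0.035 m is 0.7, 0.03 m is 0.6.

```bash
python3 nudge.py '[[[0, 0.3, 0.04, 0, 0], [0, 0.6, 0.08, 0, 0], [0, 0.7, 0.08, 0, 0], [0, 0.7, 0.08, 0, 0], [0, 0.7, 0.08, 0, 0]]]'
python3 nudge.py '[[[0, 0.7, 0.08, 0, 0], [0, 0.7, 0.08, 0, 0], [0, 0.7, 0.08, 0, 0], [0, 0.7, 0.08, 0, 0], [0, 0.7, 0.08, 0, 0]]]'
python3 nudge.py '[[[0, 0.6, 0.08, 0, 0], [0, 0.4, 0.06, 0, 0], [0, 0.2, 0, 0, -0.0637], [0, 0, 0, 0, -0.0764], [0, 0, 0, 0, -0.0764]]]'
python3 nudge.py '[[[0, 0, 0, 0, 0], [0, 0, 0, 0, 0], [0, 0, 0, 0, 0]]]'
python3 -c "
from h import *
rel([.525,.162,.115],1.864)"
```

```text
clock: 6.25
eef_pos: [0.4831, -0.0704, 0.1763]
tool_rot: [[0.053, 0.999, -0.004], [0.999, -0.053, 0.002], [0.002, -0.005, -1.0]]
force: [0.6, -0.0, -3.5]
opening: 0.0169
grip_force: 97.9
clock: 6.75
eef_pos: [0.512, 0.103, 0.1761]
tool_rot: [[0.053, 0.999, -0.005], [0.999, -0.053, 0.0], [0.0, -0.005, -1.0]]
force: [0.4, 0.1, -2.9]
opening: 0.0167
grip_force: 97.9
clock: 7.25
eef_pos: [0.5218, 0.1616, 0.1758]
tool_rot: [[-0.289, 0.957, -0.005], [0.957, 0.289, -0.0], [0.001, -0.005, -1.0]]
force: [-0.0, -0.2, -1.7]
opening: 0.0169
grip_force: 98.0
clock: 7.55
eef_pos: [0.5233, 0.1603, 0.1774]
tool_rot: [[-0.281, 0.96, -0.002], [0.96, 0.281, -0.0], [0.0, -0.002, -1.0]]
force: [-0.4, -0.2, -2.7]
opening: 0.0171
grip_force: 98.0
rel [0.0011 0.0022 0.0624] turn -0.008 pos [0.5233 0.1603 0.1774] yaw 1.856 q6 -0.192 t 7.55 F [-0.4 -0.2 -2.7] op 0.0171
```

Scaled: 0.02 m is 0.4, 0.002 m is 0.04, -0.008 rad / 1.5708 = -0.0051.

```bash
python3 nudge.py '[[[0, 0.02, 0.04, 0.4, 0], [0, 0, 0, 0.4, 0], [0, 0, 0, 0.4, -0.0051], [0, 0, 0, 0, 0], [0, 0, 0, 0, 0]]]'
python3 - <<'E'
from h import *
import cv2
rel([.525,.162,.0866],1.864)
f=camrig.grab_frame("side");g=camrig.grab_frame("wrist")
a=cv2.resize(f["pixels"][200:370,200:370,::-1],(400,400),interpolation=cv2.INTER_CUBIC);b=g["pixels"][:,120:520,::-1]
cv2.imwrite("pics/s2.png",np.hstack([a,b]))
E
```

```text
clock: 8.05
eef_pos: [0.5256, 0.1616, 0.1182]
tool_rot: [[-0.29, 0.957, -0.001], [0.957, 0.29, -0.0], [0.0, -0.001, -1.0]]
force: [0.7, -0.2, -3.1]
opening: 0.0169
grip_force: 97.8
rel [ 0.0005 -0.0004  0.0316] turn 0.001 pos [0.5256 0.1616 0.1182] yaw 1.865 q6 -0.199 t 8.05 F [ 0.7 -0.2 -3.1] op 0.0169
```

View pics/s2.png

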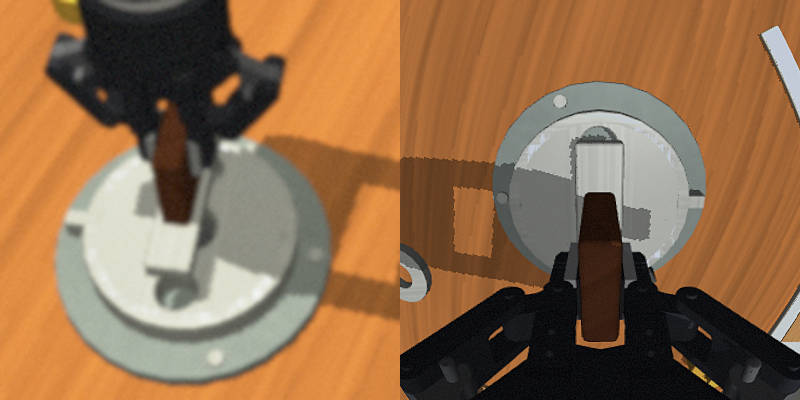

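The bridge lies along the hole line, and the holes show centred at its end (wrist view column about 600, side view about (172,293)). Now I lower it in.

```bash
python3 nudge.py '[[[0, 0, 0, 0.2, 0], [0, 0, 0, 0.2, 0], [0, 0, 0, 0.1, 0], [0, 0, 0, 0.06, 0], [0, 0, 0, 0, 0]]]'
python3 nudge.py '[[[0, 0, 0, 0.04, 0], [0, 0, 0, 0.02, 0], [0, 0, 0, 0.02, 0], [0, 0, 0, 0, 0], [0, 0, 0, 0, 0]]]'
```

```text
clock: 8.65
eef_pos: [0.5253, 0.1617, 0.0896]
tool_rot: [[-0.291, 0.957, -0.001], [0.957, 0.291, -0.0], [0.0, -0.001, -1.0]]
force: [-0.4, 0.0, -3.5]
opening: 0.0167
grip_force: 98.0
clock: 9.15
eef_pos: [0.5258, 0.1617, 0.0867]
tool_rot: [[-0.291, 0.957, 0.001], [0.957, 0.291, 0.0], [-0.0, 0.001, -1.0]]
force: [-0.8, 0.2, 0.4]
opening: 0.0169
grip_force: 98.4
```

Scaled: 0.0005 m is 0.01, 0.08 rad / 1.5708 = 0.0509.

```bash
S='from h import *;s=monitor.state();print(s["wrist_torque"].round(2));rel([.525,.162,.0866],0.9)'
python3 -c "$S"
python3 nudge.py '[[[0, 0, 0, 0.01, 0.0509], [0, 0, 0, 0, 0.0509], [0, 0, 0, 0, 0.0509], [0, 0, 0, 0, 0.0509], [0, 0, 0, 0, 0.0509]]]' |grep force; python3 -c "$S"
python3 nudge.py '[[[0, 0, 0, 0, 0.0509], [0, 0, 0, 0, 0.0509], [0, 0, 0, 0, 0.0318], [0, 0, 0, 0, 0], [0, 0, 0, 0, 0]]]' |grep force; python3 -c "$S"
```

```text
[-0.03  0.08  0.02]
rel [ 0.0005 -0.0007  0.0001] turn 0.966 pos [0.5258 0.1617 0.0867] yaw 1.866 q6 -0.2 t 9.15 F [-0.8  0.2  0.4] op 0.0169
force: [-0.6, -1.5, 3.3]
grip_force: 99.0
[-0.12  0.17  0.26]
rel [ 0.0002 -0.0012  0.0001] turn 0.564 pos [0.5262 0.1617 0.0867] yaw 1.464 q6 0.203 t 9.65 F [-0.6 -1.5  3.3] op 0.0172
force: [-1.8, -1.4, 6.4]
grip_force: 99.3
[-0.25  0.29 -0.08]
rel [ 0.0001 -0.001   0.0001] turn 0.356 pos [0.5259 0.1616 0.0867] yaw 1.256 q6 0.41 t 10.15 F [-1.8 -1.4  6.4] op 0.0167
```

Scaled: 0.04 rad / 1.5708 = 0.0255.

```bash
S='from h import *;s=monitor.state();print(s["wrist_torque"].round(2));rel([.525,.162,.0866],0.9)'
python3 nudge.py '[[[0, 0, 0, 0, 0.0255], [0, 0, 0, 0, 0.0255], [0, 0, 0, 0, 0.0255], [0, 0, 0, 0, 0.0191]]]' |grep xx; python3 -c "$S"
python3 nudge.py '[[[0, 0, 0, 0, 0.0191], [0, 0, 0, 0, 0.0191], [0, 0, 0, 0, 0.0127]]]' |grep xx; python3 -c "$S"
```

```text
[-0.26  0.35  0.21]
rel [ 0.0002 -0.0008  0.0001] turn 0.207 pos [0.5257 0.1615 0.0867] yaw 1.107 q6 0.56 t 10.55 F [-2. -2.  7.] op 0.0166
[-0.27  0.39  0.19]
rel [ 0.0002 -0.0008  0.0001] turn 0.127 pos [0.5256 0.1614 0.0867] yaw 1.027 q6 0.639 t 10.85 F [-2.4 -1.   6.9] op 0.017
```

```bash
python3 - <<'E'
from h import *
import cv2
f=camrig.grab_frame("side");g=camrig.grab_frame("wrist")
a=cv2.resize(f["pixels"][200:370,200:370,::-1],(400,400),interpolation=cv2.INTER_CUBIC);b=g["pixels"][:,120:520,::-1]
cv2.imwrite("pics/s3.png",np.hstack([a,b]))
E
```

```text
(no output)
```

View pics/s3.png

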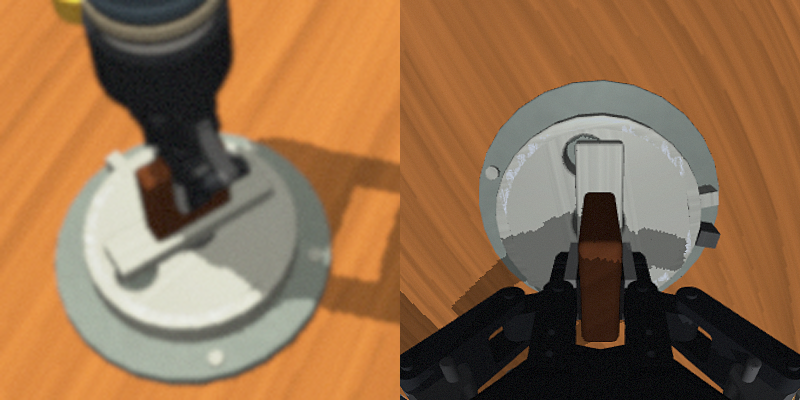

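The ring is following. In the wrist view the tab at (708,199) is still short of the stop at (708,235), so I keep turning until the torque rises.

Scaled: 0.03 rad / 1.5708 = 0.0191.

```bash
S='from h import *;s=monitor.state();print(s["wrist_torque"].round(2));rel([.525,.162,.0866],0.9)'
python3 nudge.py '[[[0, 0, 0, 0, 0.0191], [0, 0, 0, 0, 0.0191], [0, 0, 0, 0, 0.0127]]]' |grep xx; python3 -c "$S"
python3 nudge.py '[[[0, 0, 0, 0, 0.0127], [0, 0, 0, 0, 0.0127], [0, 0, 0, 0, 0.0064]]]' |grep xx; python3 -c "$S"
python3 nudge.py '[[[0, 0, 0, 0, 0.0127], [0, 0, 0, 0, 0.0127], [0, 0, 0, 0, 0.0064]]]' |grep xx; python3 -c "$S"
```

```text
[-0.25  0.4   0.22]
rel [ 0.0002 -0.0007  0.0001] turn 0.047 pos [0.5255 0.1614 0.0867] yaw 0.947 q6 0.719 t 11.25 F [-2.4 -1.4  6.1] op 0.0169
[-0.21  0.39  0.22]
rel [ 0.0002 -0.0007  0.0001] turn -0.002 pos [0.5254 0.1614 0.0867] yaw 0.898 q6 0.769 t 11.55 F [-2.2 -1.2  6.7] op 0.0171
[-0.21  0.36  0.18]
rel [ 0.0002 -0.0007  0.0001] turn -0.052 pos [0.5253 0.1614 0.0867] yaw 0.848 q6 0.819 t 11.85 F [-2.4 -1.5  6.6] op 0.0167
```

Scaled: 0.02 rad / 1.5708 = 0.0127.

```bash
S='from h import *;s=monitor.state();print(s["wrist_torque"].round(2));rel([.525,.162,.0866],0.9)'
python3 nudge.py '[[[0, 0, 0, 0, 0.0127], [0, 0, 0, 0, 0.0064], [0, 0, 0, 0, 0]]]' |grep xx; python3 -c "$S"
python3 nudge.py '[[[0, 0, 0, 0, 0.0127], [0, 0, 0, 0, 0.0064], [0, 0, 0, 0, 0]]]' |grep xx; python3 -c "$S"
```

```text
[-0.24  0.43  0.1 ]
rel [ 0.0002 -0.0006  0.0001] turn -0.082 pos [0.5253 0.1614 0.0867] yaw 0.818 q6 0.849 t 12.15 F [-2.4 -2.3  6.4] op 0.0169
[-0.06  0.49  0.4 ]
rel [ 0.0002 -0.0003  0.0001] turn -0.111 pos [0.5251 0.1616 0.0867] yaw 0.789 q6 0.878 t 12.45 F [-2.7  0.3  7.5] op 0.0166
```

Scaled: 0.02 rad / 1.5708 = 0.0127.

```bash
S='from h import *;s=monitor.state();print(s["wrist_torque"].round(2));rel([.525,.162,.0866],0.9)'
python3 nudge.py '[[[0, 0, 0, 0, 0.0127], [0, 0, 0, 0, 0]]]' |grep xx; python3 -c "$S"
python3 nudge.py '[[[0, 0, 0, 0, 0.0064], [0, 0, 0, 0, 0]]]' |grep xx; python3 -c "$S"
python3 - <<'E'
from h import *
import cv2
f=camrig.grab_frame("top");g=camrig.grab_frame("wrist")
a=cv2.resize(f["pixels"][165:265,177:277,::-1],(400,400),interpolation=cv2.INTER_CUBIC);b=g["pixels"][:,120:520,::-1]
cv2.imwrite("pics/s4.png",np.hstack([a,b]))
E
```

```text
[0.07 0.55 1.39]
rel [ 0.0003 -0.0002  0.0001] turn -0.126 pos [0.525  0.1616 0.0867] yaw 0.774 q6 0.895 t 12.65 F [-2.3  0.4  7.2] op 0.0169
[0.1  0.52 1.85]
rel [ 0.0003 -0.0002  0.0001] turn -0.133 pos [0.5249 0.1617 0.0867] yaw 0.767 q6 0.903 t 12.85 F [-1.8  0.7  6.9] op 0.0169
```

View pics/s4.png

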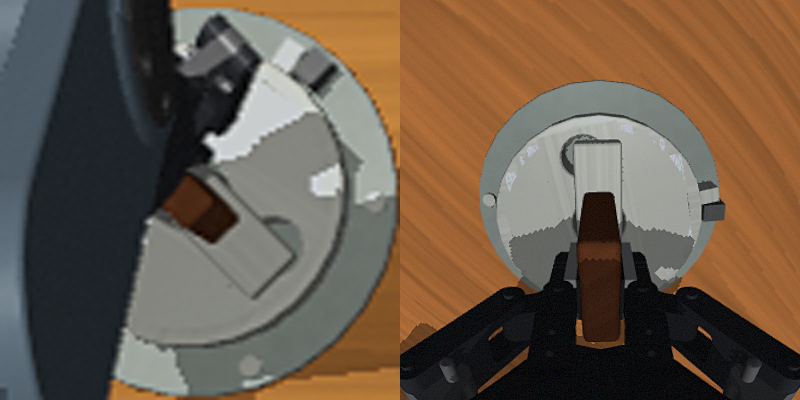

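The tab is against the stop in both views, and the torque has climbed to 1.85 N m. I'll unload slightly, release and retreat.

Scaled: -0.02 rad / 1.5708 = -0.0127.

```bash
python3 nudge.py '[[[0, 0, 0, 0, -0.0127], [0, 0, 0, 0, 0]]]' |grep force
python3 nudge.py '[[[0.05, 0, 0, 0, 0], [0.085, 0, 0, 0, 0], [0.085, 0, 0, 0, 0], [0.085, 0, 0, 0, 0], [0.085, 0, 0, 0, 0]]]'|egrep 'force|open'
python3 nudge.py '[[[0.085, 0, 0, -0.2, 0], [0.085, 0, 0, -0.6, 0], [0.085, 0, 0, -0.8, 0], [0.085, 0, 0, -0.8, 0], [0.085, 0, 0, -0.6, 0]]]'
python3 nudge.py '[[[0.085, -0.8, 0, 0, 0], [0.085, -0.8, 0, 0, 0], [0.085, -0.8, 0, 0, 0], [0.085, -0.8, 0, 0, 0], [0.085, 0, 0, 0, 0]]]'
python3 - <<'E'
from h import *
import cv2
f=camrig.grab_frame("top");g=camrig.grab_frame("side")
a=cv2.resize(f["pixels"][165:265,177:277,::-1],(400,400),interpolation=cv2.INTER_CUBIC);b=cv2.resize(g["pixels"][200:370,200:370,::-1],(400,400),interpolation=cv2.INTER_CUBIC)
cv2.imwrite("pics/s5.png",np.hstack([a,b]))
E
```

```text
force: [-4.2, -0.4, 6.4]
grip_force: 99.8
force: [-0.1, -0.0, -0.1]
opening: 0.0843
grip_force: 0.0
clock: 14.15
eef_pos: [0.5263, 0.1618, 0.2391]
tool_rot: [[0.714, 0.7, 0.003], [0.7, -0.714, 0.0], [0.003, 0.002, -1.0]]
force: [0.3, -0.4, -0.4]
opening: 0.0849
grip_force: 0.0
clock: 14.65
eef_pos: [0.4069, 0.0482, 0.236]
tool_rot: [[0.716, 0.698, -0.004], [0.698, -0.716, -0.0], [-0.003, -0.003, -1.0]]
force: [0.8, -0.1, 0.0]
opening: 0.0853
grip_force: 0.0
```

View pics/s5.png

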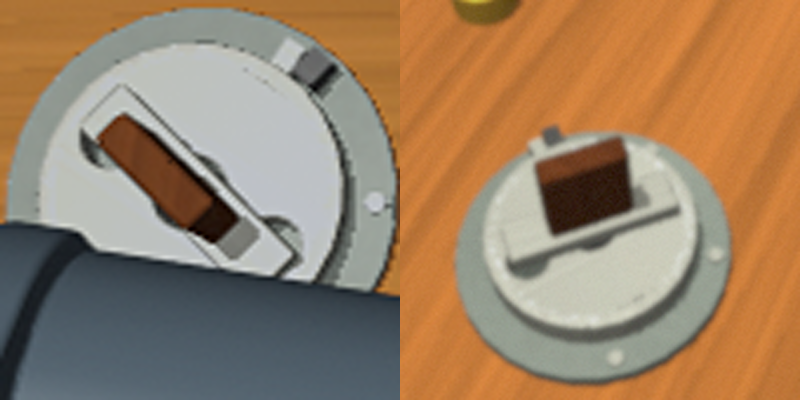

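The tab at (290,55) touches the stop at (318,70). The spanner stands upright with its bridge flat on the ring, and the robot is clear.

```bash
python3 -c "
from bench import robot, camrig, monitor
print(robot.hand_in())"
```

```text
the job is handed in; nothing more can be done
None
```

I set the wide spanner's prongs fully into the lock ring and turned it clockwise until the tab met the stop; it was left standing in the ring, the narrow spanner stayed in its rest, and the job was handed in at about 15 s.

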